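# Click the ticket printer's paper guide into the marked notch

### The arm

A 6-joint arm with a two-finger parallel gripper is mounted at the origin on the work surface. World frame = base frame: x ahead of the robot, y to its left, z up, the work surface at z = 0. Lengths are in m, angles in rad, forces in N, time in s.
With the tool pointing down it reaches from about 0.375 to 0.925 m from the base axis. Payload 5.7 kg.
Tool frame: the origin (TCP) lies midway between the tips of the shut fingers; the grasp point (between the pads) lies 19 mm behind it; z points along the fingers, x is the direction in which the jaws open and shut, and the axes are right-handed (so a half turn about z gives the same grasp; the last joint's range is limited). The gripper opens to 88 mm and grips with 3 to 60 N. Pads are 20 mm wide; open, the fingers measure 115 mm over their backs; the gripper's body (75 mm by 178 mm) begins 61 mm behind the grasp point.
Start: joints at [-1.253, 0.359, 1.51, -0, 1.272, -0.115], TCP at [0.252, -0.545, 0.194] pointing down, gripper open.
Joint ranges: [-2.97, 2.97], [-1.01, 2.36], [0.21, 2.38], [-0.96, 4.11], [0.2, 2.71], [-2.98, 2.98]. Speed limits (rad/s): [2.39, 2.39, 3.14, 3.14, 3.14, 3.14].

### API

Orientations are given as a unit quaternion [x, y, z, w].
In Python, from bench import move_ptp, servo_line, goto_joints, move_gripper, sleep, inverse_kinematics, capture, PlanningError, close_job, spot_in, silhouettes, current_clock, current_joint_pos, current_qvel, current_joint_torque, current_position, current_orientation, current_force, current_torque, current_finger_gap gives the robot as it stands. Calls block until the motion is done:
- move_ptp(position, orientation): joint-space move of the TCP to a pose.
- servo_line(position, orientation=None, rate=0.15, contact_N=None): straight line of the TCP; orientation=None keeps the orientation; rate is the mean speed in m/s. With contact_N (N) it stops when the force on the tool has changed by that much, and returns True; else False.
- goto_joints(angles): joint-space move.
- move_gripper(opening): finger opening in m; the grip force is fixed at half the most; returns when the fingers have stopped.
- sleep(seconds).
- inverse_kinematics(position, orientation): joint angles nearest the present ones, or None.
- capture(name): name is "scene" or "top" or "wrist"; returns a dict with "image" (400x640x3 uint8, blue, green, red), "range_z" (400x640 float32, m along the optical axis (not along the pixel's ray), 0 where there is no reading), "intrinsics" (3x3 intrinsics, pixels), "R" (3x3) and "t" (3): a world point X has camera coordinates R X + t. Camera axes: x right, y down, z forward; pixel columns grow to the right and rows downward; lengths in m; the calibration is good to about 2 mm. A picture is of the moment at which its call begins.
A pose or a line that the arm cannot do raises PlanningError and nothing moves.
- close_job(): hands the job in, once; it reports no verdict.
Trained networks look in the newest picture that a camera, given by its name, has taken for a name from the list of things; names that differ only in an ending like _2 or _b are one class to them, and where a whole thing is asked for, a point or a joint stands for the part that bears it (a point fixed in the world has none). Each returns a list of dicts, best first, with "conf" (0 to 1); they miss things now and then, are a little off and sometimes report something else, mostly with a low value. They report only what shows in the picture. A call takes as long as a camera call.
- spot_in(camera, query): "xy" ([column, row] in pixels, amid what is visible of it).
- silhouettes(camera, query): "region" (400x640 bool, what is visible of it) and "xy" ([column, row] in pixels, amid what is visible of it).
Readings, each from a call of its own:
- current_clock(): time.
- current_joint_pos(): joint angles.
- current_qvel(): joint speeds.
- current_joint_torque(): joint torques, N m.
- current_position(): TCP position.
- current_orientation(): TCP orientation.
- current_force(): force on the tool from outside, world axes, zero at the start.
- current_torque(): the same for the moment, N m.
- current_finger_gap(): finger opening in m.
Only numpy, scipy, OpenCV 4.12 (cv2) and the standard library are available. Lean on these libraries where they do the work, as an engineer would, in place of code of your own. Each camera call takes 0.05 s, during which the arm holds its last target. There are 200 camera calls.

### The job

Set the ticket printer's paper width: with closed fingertips, push the white paper guide along its rail until its spring pin drops into the notch marked by the green tape tag, and leave it clicked in there. Only push it: do not grip the guide or pull up its pin, and leave the other things on the bench and printer where they are.

Things in the scene. Friction and masses are not known exactly. Their poses are not given: they have to be found in the camera images.
- printer: black ticket-printer module fixed to the bench, 290 x 400 mm (local x, y), deck at z 50 mm; on it a grey print-head housing (local x +35 to +135 mm, top z 85 mm). Origin on the bench, midway along the rail, 50 mm beyond the rail's axis. Local x points away from the robot, local y runs along the rail, z up.
- rail_mid (a point): middle of the rail, on its top (z 62 mm); axes as the printer's. The steel rail is 20 mm wide and reaches 165 mm each way along local y, with aluminium end blocks 14 mm thick, 78 mm high, beyond. Four notches 15 mm wide cross it at -100, -50, +50 and +100 mm; each has a tape tag beside it: one green, the others blue, orange, white.
- guide (a joint): position (m) of the white paper guide on the rail: 0 at rail_mid, positive to local +y, stops at +-0.135. Slides with about 1.5 N, stays where left, cannot leave the rail. Its block is 44 mm across the rail, 50 mm along it, its flat ends facing along the rail from z 64 to 98 mm; a 4 mm thin fin of that height juts 54 mm from it towards the robot.
- guide_top (a point): centre of the top face of the guide's block (z 98 mm), on the axis of the spring pin, over the rail's axis; axes as the printer's.
- pin (a joint): height (m) of the guide's vertical spring pin, black knob 18 mm wide on the block (top 18 mm above it): 0 riding on the rail (red band seen under the knob), about -0.0033 in a notch (band hidden). As it drops the guide snaps up to 5 mm forward and the push falls to nothing; leaving a notch takes about 8 N.
- tag_green: green tape tag lying flat on the deck, 34 x 20 mm, 1.5 mm thick; origin at the centre of its underside, which is level along the rail with the notch it marks and 50 mm beyond the rail's axis (local x). Axes as the printer's.
- power_brick: bystander: black power brick 45 x 100 x 30 mm lying on the print-head housing; origin centre of underside.
- screw_jar: bystander: small jar, 44 mm across, 48 mm high, on the print-head housing; origin centre of underside.
- spacer: bystander: brass spacer, 22 mm across, 30 mm high, standing on the printer deck near a corner on the robot's side; origin centre of underside.
- tape_roll: bystander: green roll of tape on the bench, 90 mm across, 24 mm high; origin centre of underside.
- paper_roll: bystander: white paper roll standing on the bench, 72 mm across, 80 mm high; origin centre of underside.
- screwdriver: bystander: screwdriver lying on the bench; origin at the underside of its middle.
- hub: bystander: black hub 50 x 110 x 24 mm on the bench; origin centre of underside.

How it is judged:
By the outcome, as a careful person would: the job done as asked, in the order asked, and still so for the second after the job is handed in, with the robot touching nothing.
It also fails if it takes over 38 s, if anything falls off the work surface, if the arm or the gripper's body presses on something with over 40 N, if the wrist force passes 120 N, or if a joint passes its speed limit or range.

## Working session

There is one attempt and no reset: what is moved stays moved. The work goes in short steps, each a Python script; the robot and the scene stay as the last script left them, time stands still between calls to the robot, and variables do not carry over. Pictures are saved under pics/ and viewed, about 8 in all and at most 12, crops included, and the job is handed in when it is done.

```bash
mkdir -p pics; cat > h.py <<'E'
import numpy as np, cv2
from bench import *
def world(c,px,z=None):
    K,R,t=c["intrinsics"],c["R"],c["t"]
    u,v=px; ray=np.linalg.inv(K)@[u,v,1]
    if z is None:
        p=ray*c["range_z"][int(round(v)),int(round(u))]; return R.T@(p-t)
    o=-R.T@t; d=R.T@ray; return o+d*(z-o[2])/d[2]
def proj(c,X):
    p=c["intrinsics"]@(c["R"]@np.asarray(X)+c["t"]); return p[:2]/p[2]
E
python3 - <<'E'
from h import *
for n in ("scene","top"):
    c=capture(n); cv2.imwrite(f"pics/{n}0.png",c["image"])
    for q in ("tag_green","guide","pin","printer","spacer","power_brick","screw_jar","tape_roll","paper_roll"):
        for d in spot_in(n,q)[:2]: print(n,q,round(d["conf"],2),np.round(d["xy"]),np.round(world(c,d["xy"]),3))
print(current_clock())
E
```

```text
scene tag_green 0.45 [446. 193.] [ 0.356  0.465 -0.001]
scene guide 0.72 [343. 203.] [0.545 0.068 0.089]
scene printer 0.89 [334. 225.] [0.651 0.04  0.085]
scene power_brick 0.65 [299. 225.] [ 0.687 -0.065  0.114]
scene power_brick 0.31 [333. 223.] [0.639 0.036 0.083]
scene screw_jar 0.7 [374. 221.] [0.67  0.163 0.121]
scene tape_roll 0.7 [447. 198.] [ 0.385  0.462 -0.003]
scene paper_roll 0.7 [446. 231.] [0.631 0.397 0.054]
top tag_green 0.43 [294. 202.] [0.582 0.1   0.053]
top guide 0.72 [301. 223.] [0.519 0.076 0.117]
top guide 0.34 [164. 277.] [ 0.383  0.48  -0.006]
top printer 0.82 [309. 211.] [0.557 0.06  0.05 ]
top spacer 0.61 [253. 256.] [0.437 0.206 0.079]
top power_brick 0.65 [355. 166.] [ 0.664 -0.064  0.115]
top screw_jar 0.67 [268. 176.] [0.639 0.158 0.132]
top tape_roll 0.71 [306. 222.] [0.522 0.064 0.116]
top tape_roll 0.61 [160. 274.] [0.391 0.484 0.014]
top paper_roll 0.63 [179. 199.] [0.595 0.406 0.079]
1.0
```

View pics/top0.png

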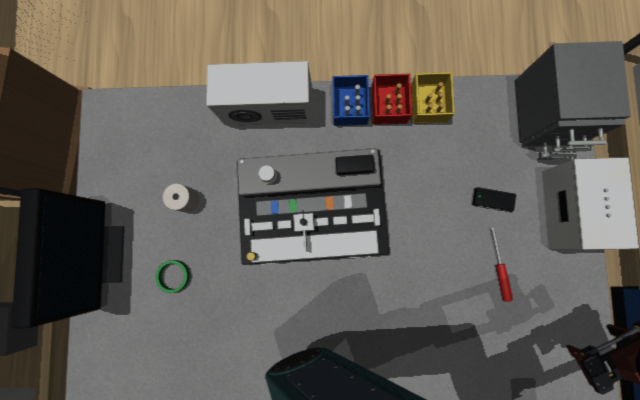

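View pics/scene0.png

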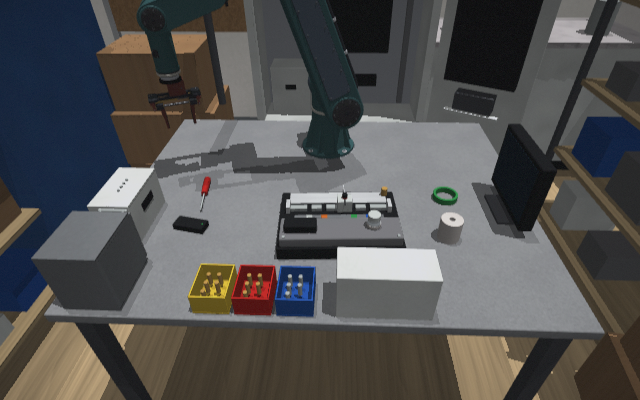

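The top view shows the guide at (303,222), the blue, green, orange and white tags at x = 275, 293, 330 and 348 px, and the rail from 247 to 377 px. The image's left is world +y, so the green notch is +50 and the guide has to move towards +y. The scene view agrees. I'll measure the frame from the tags, then go above it for a close look.

```bash
cat >> h.py <<'E'
def blob(c,lo,hi,box):
    x0,y0,x1,y1=box; hsv=cv2.cvtColor(c["image"],cv2.COLOR_BGR2HSV)
    m=cv2.inRange(hsv,np.array(lo),np.array(hi)); k=np.zeros_like(m); k[y0:y1,x0:x1]=m[y0:y1,x0:x1]
    n,l,s,ce=cv2.connectedComponentsWithStats(k); i=1+s[1:,4].argmax(); return ce[i],s[i,4]
COL=dict(blue=((100,120,60),(125,255,255)),green=((45,100,50),(80,255,255)),orange=((5,130,80),(18,255,255)))
E
python3 - <<'E'
from h import *
c=capture("top"); B=(240,185,385,220)
P={k:world(c,blob(c,*v,B)[0],.0515) for k,v in COL.items()}
for k in P: print(k,P[k])
y=P["blue"]-P["orange"]; print(np.linalg.norm(y)); y/=np.linalg.norm(y)
print("yaw",np.arctan2(-y[0],y[1]))
yaw=np.arctan2(-y[0],y[1]); x=np.array([y[1],-y[0],0])
mid=(P["green"]+P["orange"])/2-.05*x; print("mid",mid)
g=world(c,(303,221),.116); print("guide",g,(g-mid)@y,(g-mid)@x)
move_gripper(0)
# tool x along local x (jaws across rail): view pose 
from scipy.spatial.transform import Rotation as Ro
for s in (0,np.pi):
    X=x*np.cos(s); Z=np.array([0,0,-1.]); Y=np.cross(Z,X)
    q=Ro.from_matrix(np.c_[X,Y,Z]).as_quat(); print(q,inverse_kinematics(mid-.02*y+[0,0,.2],q))
for s in (1,-1):
    X=y*s; Z=np.array([0,0,-1.]); Y=np.cross(Z,X)
    q=Ro.from_matrix(np.c_[X,Y,Z]).as_quat(); print(q,inverse_kinematics(mid-.02*y+[0,0,.2],q))
print(current_orientation(),current_clock())
E
```

```text
blue [0.56967152 0.15549061 0.0515    ]
green [0.5726771  0.10566873 0.0515    ]
orange [0.57779701 0.00540457 0.0515    ]
0.15030583333516176
yaw 0.05408605779036043
mid [0.52531017 0.05283367 0.0515    ]
guide [0.52435044 0.07116523 0.116     ] 0.01835664104390598 3.2676663127373146e-05
[0.99963436 0.02703973 0.         0.        ] [-6.86616760e-02  2.03775597e-01  1.58424336e+00 -4.44089210e-16
  1.35357370e+00 -1.22747734e-01]
[-0.02703973  0.99963436  0.          0.        ] None
[0.68772826 0.72596821 0.         0.        ] [-6.86616760e-02  2.03775597e-01  1.58424336e+00 -4.44089210e-16
  1.35357370e+00 -1.69354406e+00]
[ 0.72596821 -0.68772826  0.         -0.        ] [-6.86616760e-02  2.03775597e-01  1.58424336e+00 -4.44089210e-16
  1.35357370e+00  1.44804859e+00]
[ 8.42448744e-01 -5.38776493e-01 -5.83464816e-05 -2.25152051e-05] 2.3917
```

```bash
cat >> h.py <<'E'
Q=np.array([0.99963436,0.02703973,0,0]); MID=np.array([.5253,.0528,0]); a=.0541
XL=np.array([np.cos(a),np.sin(a),0]); YL=np.array([-np.sin(a),np.cos(a),0])
def L(x,y,z): return MID+x*XL+y*YL+[0,0,z]
E
python3 - <<'E'
from h import *
move_ptp(L(0,-.04,.2),Q)
c=capture("wrist"); cv2.imwrite("pics/w1.png",c["image"])
for n,X in dict(notch=L(0,.05,.062),green=L(.05,.05,.0515),orange=L(.05,-.05,.0515),pin=L(0,.018,.116)).items(): print(n,proj(c,X).round())
for q in ("tag_green","pin","guide_top","guide"):
    for d in spot_in("wrist",q)[:2]: print(q,round(d["conf"],2),np.round(d["xy"]))
print(current_clock(),current_position(),current_force())
E
```

```text
notch [329.  83.]
green [384.  84.]
orange [380. 191.]
pin [328. 122.]
tag_green 0.62 [382.  83.]
pin 0.71 [332. 117.]
guide_top 0.76 [327. 116.]
guide_top 0.19 [504.  17.]
guide 0.65 [323. 115.]
4.8667 [0.52752175 0.0123324  0.19995411] [1.09774503 0.23198387 0.70911644]
```

View pics/w1.png

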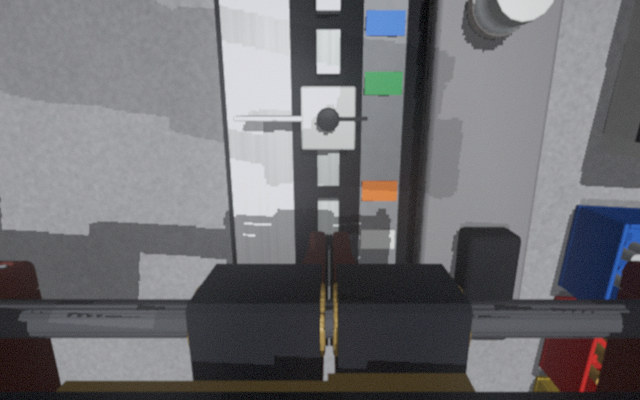

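The wrist view matches the predictions to a few pixels: the green tag is at (384,84) and the pin knob at (328,118), with the guide near +0.02. The fingers are on the -y side, clear of the guide, so I can go down and push towards +y.

```bash
python3 - <<'E'
from h import *
servo_line(L(0,-.04,.077),Q,rate=.08)
f0=np.array(current_force())
hit=servo_line(L(0,-.004,.077),Q,rate=.03,contact_N=6)
print("hit",hit,(np.array(current_position())-MID)@YL,(np.array(current_force())-f0)@YL)
if not hit:
  for y in np.arange(-.002,.0181,.0015):
    hit=servo_line(L(0,y,.077),Q,rate=.015,contact_N=5)
    f=(np.array(current_force())-f0)@YL; print(round(y,4),hit,round(f,2))
    if hit or (y>.004 and abs(f)<.5): break
c=capture("wrist"); cv2.imwrite("pics/w2.png",c["image"][:330,120:520])
for q in ("pin","guide_top"):
    for d in spot_in("wrist",q)[:1]: p=world(c,d["xy"],.113 if q=="pin" else .098); print(q,d["xy"],(p-MID)@YL)
print(current_clock())
E
```

```text
hit False -0.004163915564984672 -0.44964962398294256
-0.002 False -0.48
-0.0005 False -1.07
0.001 False -3.14
0.0025 False -3.55
0.004 False -3.56
0.0055 False -3.15
0.007 False -3.6
0.0085 False -3.52
0.01 False -3.22
0.0115 False -3.07
0.013 False -3.44
0.0145 False -3.72
0.016 False -2.73
0.0175 False -3.52
pin [330.0, 213.2] 0.04043123661373391
guide_top [316.0, 199.2] 0.04322414401656815
11.5833
```

View pics/w2.png

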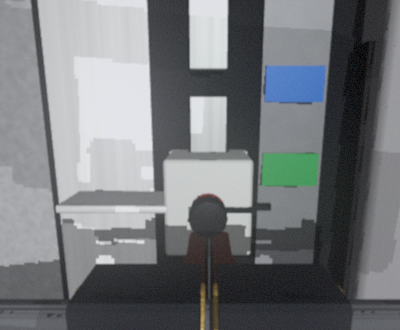

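The red band still shows under the knob at (207,197 in the crop), so the pin has not dropped and the guide is short of the green tag. The push is steady at about 3.3 N, so I'll continue in small steps until the force falls.

```bash
python3 - <<'E'
from h import *
f0=np.array([0,-.45*1,0]); base=None
for y in np.arange(.0185,.0321,.001):
    hit=servo_line(L(0,y,.077),Q,rate=.012,contact_N=4)
    f=np.array(current_force())@YL; 
    if base is None: base=f
    print(round(y,4),hit,round(f,2),round((np.array(current_position())-MID)@YL,4))
    if hit or abs(f-base)>1.7: break
c=capture("wrist"); cv2.imwrite("pics/w3.png",c["image"][:330,120:520])
for d in spot_in("wrist","pin")[:1]: p=world(c,d["xy"],.113); print(d["xy"],(p-MID)@YL)
print(current_clock())
E
```

```text
0.0185 False -3.35 0.0185
0.0195 False -3.26 0.0195
0.0205 False -3.42 0.0206
0.0215 False -2.94 0.0217
0.0225 False -2.18 0.0229
0.0235 False -1.08 0.0238
[328.4, 213.6] 0.04634924708623659
13.1833
```

View pics/w3.png

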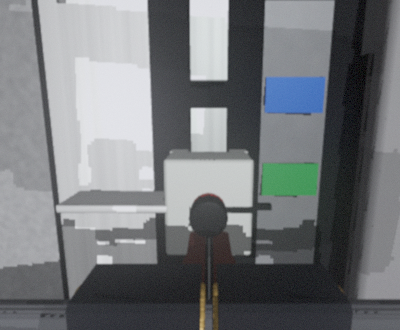

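The force is easing, which suggests the pin is starting into the notch, but the red band still shows at (207,196). I'll keep going in smaller steps.

```bash
python3 - <<'E'
from h import *
for y in np.arange(.0241,.0302,.0006):
    hit=servo_line(L(0,y,.077),Q,rate=.008,contact_N=4)
    f=np.array(current_force())@YL
    print(round(y,4),hit,round(f,2),round((np.array(current_position())-MID)@YL,4))
    if hit or f>-.35 or f<-5.5: break
c=capture("wrist"); cv2.imwrite("pics/w4.png",c["image"][:330,120:520])
for d in spot_in("wrist","pin")[:1]: p=world(c,d["xy"],.113); print(d["xy"],(p-MID)@YL)
print(current_clock())
E
```

```text
0.0241 False -1.36 0.0241
0.0247 False -1.65 0.0247
0.0253 False -1.19 0.0254
0.0259 False -1.59 0.026
0.0265 False -0.41 0.0267
0.0271 False -1.47 0.0272
0.0277 False -0.25 0.0279
[327.4, 212.9] 0.050666996759122604
15.0333
```

View pics/w4.png

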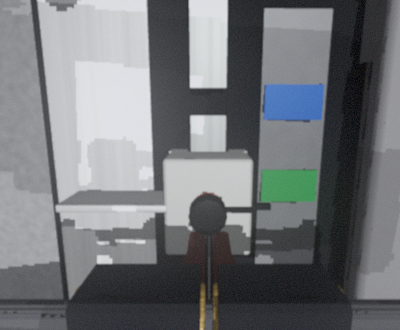

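```bash
python3 - <<'E'
from h import *
ims=[cv2.resize(cv2.imread(f"pics/w{i}.png")[140:270,145:275],None,fx=3,fy=3,interpolation=cv2.INTER_CUBIC) for i in (2,4)]
cv2.imwrite("pics/z1.png",np.hstack(ims))
c=capture("wrist")
for g in (.045,.05,.055):
  print(g,"knobtop up/down",proj(c,L(0,g,.116)),proj(c,L(0,g,.1127)),"topface far edge",proj(c,L(0,g+.025,.098)),"near",proj(c,L(0,g+.025,.064)))
print("green",proj(c,L(.05,.05,.0515)),blob(c,*COL["green"],(350,100,460,250)))
print("blue",proj(c,L(.05,.1,.0515)),blob(c,*COL["blue"],(350,50,460,250)))
# depth of knob
r=c["range_z"]; 
for v in range(150,232,6): print(v, world(c,(327,v)).round(4), (world(c,(327,v))-MID)@YL)
E
```

```text
0.045 knobtop up/down [328.18964682 226.7481054 ] [328.20397849 224.45948598] topface far edge [328.29018587 165.71495531] near [328.39227831 156.62766419]
0.05 knobtop up/down [328.19524942 216.15811619] [328.20958107 214.0595028 ] topface far edge [328.29615619 155.37183864] near [328.39791007 147.89840576]
0.055 knobtop up/down [328.20094025 205.40135535] [328.21527013 203.49897463] topface far edge [328.30221435 144.87656794] near [328.40361123 139.0615893 ]
green [408.54352433 186.15158773] (array([408.26627566, 185.12961877]), np.int32(1705))
blue [413.36933784 103.04684174] (array([413.09615385, 101.8683432 ]), np.int32(2028))
150 [0.5205 0.1262 0.0619] 0.07356452924103984
156 [0.5206 0.1266 0.0918] 0.07391021741961418
162 [0.5208 0.1245 0.0981] 0.07182046693364419
168 [0.5209 0.1217 0.0987] 0.06899017038540302
174 [0.5211 0.1187 0.0986] 0.06605141216312974
180 [0.5213 0.1157 0.0984] 0.06305218088695129
186 [0.5214 0.1129 0.099 ] 0.060201208348170505
192 [0.5216 0.1104 0.1013] 0.05772948173501928
198 [0.5216 0.1102 0.1124] 0.057504723265195644
204 [0.5218 0.1076 0.1132] 0.054894625698593304
210 [0.5219 0.105  0.114 ] 0.05230603824756382
216 [0.5221 0.1026 0.1154] 0.04988195957837826
222 [0.5222 0.0992 0.1136] 0.04647163802298227
228 [0.5224 0.0966 0.1146] 0.0439162402496171
```

View pics/z1.png

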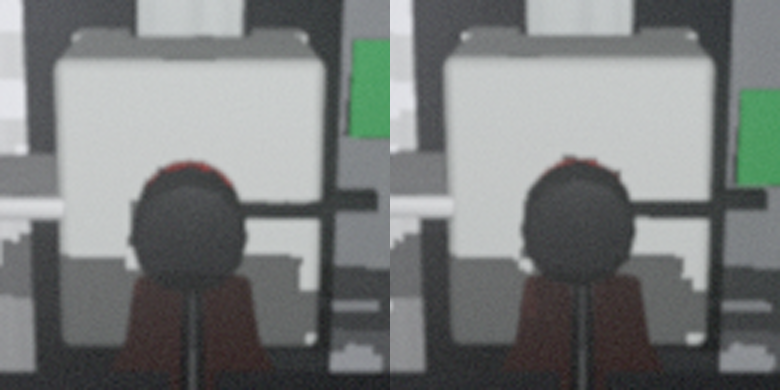

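The right-hand crop (now) shows a thinner red sliver at (575,160) than the left-hand one. The guide is at about 0.049–0.050 and the pin is only partly down. I'll keep edging forward, stopping if the force rises or vanishes, while tracking the block edge and the red pixels.

```bash
cat >> h.py <<'E'
def look():
    c=capture("wrist"); h=cv2.cvtColor(c["image"],cv2.COLOR_BGR2HSV)[184:204,305:350]
    red=int((((h[...,0]<8)|(h[...,0]>172))&(h[...,1]>110)&(h[...,2]>60)).sum())
    g=c["image"][145:175,312:322].astype(float).mean((1,2)); e=145+np.diff(g).argmax()
    zs=np.median([world(c,(u,v))[2] for u in range(322,334,2) for v in range(203,222,2)])
    return c,red,e,round(zs,4)
E
python3 - <<'E'
from h import *
print(look()[1:])
for y in np.arange(.0283,.0331,.0006):
    hit=servo_line(L(0,y,.077),Q,rate=.008,contact_N=4)
    f=np.array(current_force())@YL; c,*o=look()
    print(round(y,4),hit,round(f,2),round((np.array(current_position())-MID)@YL,4),o)
    if hit or f<-5 or o[0]<4: break
cv2.imwrite("pics/z2.png",cv2.resize(c["image"][130:270,260:400],None,fx=3,fy=3,interpolation=cv2.INTER_CUBIC))
print(current_clock())
E
```

```text
(0, np.int64(158), np.float64(0.1141))
0.0283 False -0.44 0.0284 [0, np.int64(158), np.float64(0.1137)]
15.4333
```

View pics/z2.png

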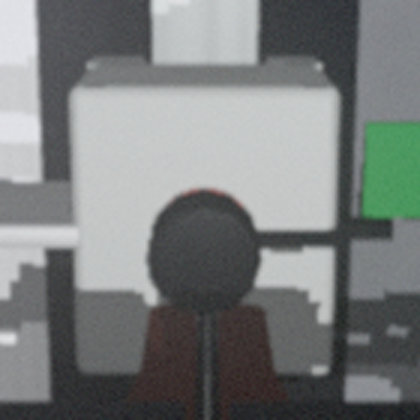

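A sliver of red remains at (203,190) and it is still shrinking. My red threshold was too strict, so I'll use R−G instead and keep going.

```bash
python3 - <<'E'
from h import *
for y in np.arange(.0289,.0343,.0006):
    hit=servo_line(L(0,y,.077),Q,rate=.008,contact_N=4)
    f=np.array(current_force())@YL; c,_,e,z=look()
    p=c["image"][180:204,305:350].astype(int); d=p[...,2]-p[...,1]
    print(round(y,4),hit,round(f,2),round((np.array(current_position())-MID)@YL,4),int((d>15).sum()),d.max(),e,z)
    if hit or f<-5 or d.max()<12: break
cv2.imwrite("pics/z3.png",cv2.resize(c["image"][130:270,260:400],None,fx=3,fy=3,interpolation=cv2.INTER_CUBIC))
print(current_clock())
E
```

```text
0.0289 False -1.15 0.0289 25 34 158 0.1133
0.0295 False -0.72 0.0294 16 41 158 0.1136
0.0301 False -1.19 0.0301 17 34 159 0.1135
0.0307 False -2.06 0.0307 17 31 159 0.1135
0.0313 False -2.69 0.0312 15 34 159 0.1135
0.0319 False -2.31 0.0317 30 33 159 0.1135
0.0325 False -5.42 0.0321 18 33 160 0.1134
17.5333
```

View pics/z3.png

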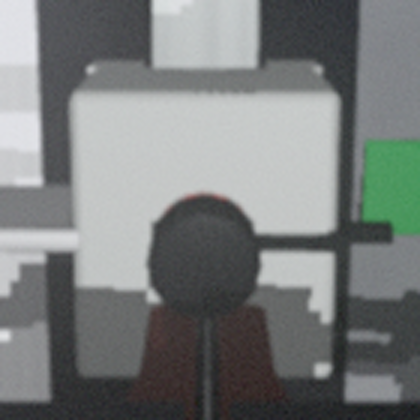

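The force now climbs (to 5.4 N) while the block lags behind the finger and the knob height stays put. That looks like the pin held in the notch. I'll back off and look from clear.

```bash
python3 - <<'E'
from h import *
servo_line(L(0,.005,.077),Q,rate=.05)
servo_line(L(0,-.0,.16),Q,rate=.1)
c=capture("wrist"); cv2.imwrite("pics/z4.png",cv2.resize(c["image"][20:270,200:470],None,fx=2,fy=2,interpolation=cv2.INTER_CUBIC))
d=spot_in("wrist","pin")[0]; print(d["xy"],[(world(c,d["xy"],z)-MID)@YL for z in (.113,.116)])
K=c["range_z"]; v,u=np.mgrid[20:270:1,200:470:1]
P=np.array([world(c,(b,a)) for a,b in zip(v.ravel(),u.ravel())]); l=np.c_[(P-MID)@XL,(P-MID)@YL,P[:,2]]
k=(np.hypot(l[:,0],l[:,1]-.05)<.013)&(l[:,2]>.106)&(l[:,2]<.13); print("knob",np.median(l[k],0),k.sum())
t=(abs(l[:,0])<.02)&(abs(l[:,2]-.098)<.003)&(abs(l[:,1]-.05)<.04); print("top y range",np.percentile(l[t,1],[1,99]),np.median(l[t,2]))
t=(abs(l[:,0])<.008)&(abs(l[:,2]-.062)<.004); print("rail z",np.median(l[t,2]))
print("green",(world(c,blob(c,*COL["green"],(350,20,500,270))[0],.0515)-MID)@YL)
print(current_clock())
E
```

```text
[331.5, 130.8] [np.float64(0.054958717506601536), np.float64(0.055133001416655315)]
knob [-0.00041573  0.0523418   0.11332412] 562
top y range [0.02791501 0.07677342] 0.0987646177666042
rail z 0.06274717043185707
green 0.05082104768476689
19.3167
```

View pics/z4.png

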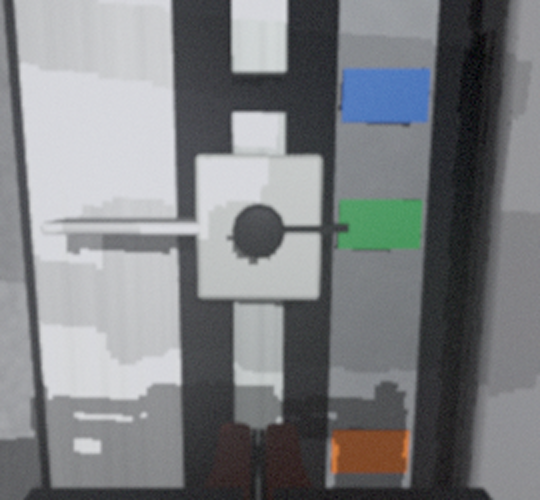

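The knob stands 14.6 mm above the block against 18 mm when riding, so the pin has dropped 3.4 mm. No red shows, and the guide is at about +0.052 with the green tag at +0.051. I'll raise the arm clear and hand in.

```bash
python3 - <<'E'
from h import *
servo_line(L(0,-.0,.24),Q,rate=.1); sleep(.3)
print(current_clock(),current_force()); close_job()
E
```

```text
20.5667 [-0.43298737 -0.18509781  0.86839947]
the job is handed in; nothing more can be done
```

The paper guide is clicked into the notch by the green tag, and the job was handed in at 20.6 s. I pushed it with closed fingertips along the rail (local +y, from about +20 mm), then backed the arm off clear.

**Pin:** after backing off, the knob stood 14.6 mm above the block. It stands 18 mm high when riding on the rail, so the pin has dropped about 3.4 mm, and the red band is hidden.

**Position:** the guide measured about +52 mm and the green tag about +51 mm, within the camera accuracy. The `spot_in` network alone put the pin at +55 mm, but its picks are less exact than the depth measurement.

**Push force:** I did not see a clean snap. The sensor read about 3.3 N while sliding, faded to roughly its free reading around the notch, then rose to 5.4 N against the far notch wall, where I stopped.

**Red sliver:** a thin red sliver still showed in the slanted close-up during the push. It was gone in the view from above after release.

**Other things on the bench:** the arm made no contact with them that I noticed, but I did not re-measure their positions.

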